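# Open the lotto round: uncover the token tub and hold the microphone's talk bar

## Robot

A 7-joint arm with a two-finger parallel gripper is mounted at the origin on the work surface. World frame = base frame: x ahead of the robot, y to its left, z up, the work surface at z = 0. Lengths are in m, angles in rad, forces in N, time in s.
With the tool pointing down it reaches from about 0.425 to 0.925 m from the base axis. Payload 6.8 kg.
Tool frame: the origin (TCP) lies at the very end of the fingers, on their centre line; the grasp point (between the pads) lies 19 mm behind it (r.grip_depth is the distance from the TCP to the grasp point, in m); z points along the fingers, y is the direction in which the jaws open and shut (so a half turn about z gives the same grasp; the last joint's range is limited). The gripper opens to 85 mm and grips with 20 to 120 N. Pads are 22 mm wide; open, the fingers measure 114 mm over their backs; the gripper's body (76 mm by 85 mm) begins 54 mm behind the grasp point. The pads swing forward as they close: fully open they stand 13 mm farther back than shut.
Start: joints at [1.215, 0.477, 0.022, 1.555, -0.011, 1.109, -0.083], TCP at [0.166, -0.654, 0.231] pointing down, gripper open.
Joint ranges: [-2.96, 2.96], [-0.34, 2.1], [-1.41, 1.46], [0.24, 2.44], [-1.37, 4.51], [0.17, 1.92], [-2.96, 2.96]. Speed limits (rad/s): [2.39, 2.39, 3.14, 3.14, 3.14, 3.14, 3.14].

## Interface

Orientations are given as a rotation vector (axis times angle).
In Python, from bench import r, grab_frame gives the robot as it stands. The module is installed in compiled form; this text tells all that it offers.
- The arm moves only by the tool play_rows, never from a script. Its argument "increments" is a list of rows, each a list of 7 numbers: the shift along the tool's x, y, z in mm, then the turn, a rotation vector about the tool's x, y, z in rad, then the closure in counts, from 0 (fully open) to 255 (shut). In form: [[tx, ty, tz, rx, ry, rz, claw], ...]. A call has 1 to 5 rows; each row shifts and turns the pose as measured when the row begins, along the tool's axes as they then stand; what a row does not reach is not made up. A row lasts 1/10 s, in which the tool goes at most 50 mm and 8.59 degrees, less where a joint would pass 70% of its speed; a pose out of reach is approached as far as the arm can. A call is refused whole if a number of a shift passes 50 or a number of a turn 0.15, either way. A call with a gripper value outside its range is refused whole. The fingers move at their own pace and stop on an object; "force" is the grip in N (left out, the last holds). Time passes only in rows, so rows that do not move let the fingers close. It gives the time, the measured TCP pose, the force and the opening at its end, in the units of the state.
- r.get_obs(): the state, without advancing time (a new reading comes with each control period).
- grab_frame(name): name is "side" or "top" or "wrist"; returns a dict with "color" (384x512x3 uint8, blue, green, red), "depth" (384x512 float32, m along the optical axis (not along the pixel's ray), 0 where there is no reading), "K" (3x3 intrinsics, pixels), "k1" (the pictures are not rectified: a ray, as slopes to the right and down, at radius r is drawn at 1 + k1 r^2 times it, then the intrinsics apply), "T" (4x4, takes a point from camera to world coordinates). Camera axes: x right, y up, looking along -z (the intrinsics and any distortion apply to the point x, -y, -z); pixel columns grow to the right and rows downward; lengths in m; the calibration is good to about 2 mm. A picture is of the moment at which its call begins.
- r.hand_in(): hands the job in, once; it reports no verdict.
The state is a dict: "clock": time; "joints": joint angles; "qvel": joint speeds; "tau": joint torques, N m; "tcp_pos": TCP position; "orientation": TCP orientation; "contact_force": force on the tool from outside, world axes, zero at the start; "moment": the same for the moment, N m; "grip_width": finger opening in m.
Only numpy, scipy, OpenCV 4.12 (cv2) and the standard library are available. Lean on these libraries where they do the work, as an engineer would, in place of code of your own. Each camera call takes 0.05 s, during which the arm holds its last target.

## Task

Get the next lotto round going at the caller's desk: lift the lid off the wooden token tub by its knob, so that the helper can draw, and set it down gently (no dropping), flat and knob up, on bare desk. Then open the microphone for the call: press the wide talk bar on the microphone's console fully down, without leaning hard on it and without pressing the two small round keys, and finish while still holding the bar down - do not let go. Leave the tub standing in its place and do not shift the mug, the stapler or the hand stamp.

Things in the scene. Friction and masses are not known exactly. Their poses are not given: they have to be found in the camera images.
- lid_knob (a point): Grip point of the lid's knob, on the lid's axis (z up), 24 mm above the lid disc's top. The round wooden knob is 38 mm tall and 32 mm across over a straight band from 16 to 32 mm above the disc, with a 22 mm neck below. The point is 123 mm above the desk while the lid is on the tub, 41 mm when the lid lies flat on the desk.
- lid: The loose wooden lid, 0.14 to 0.28 kg: a disc 146 mm across, 9 mm thick; under it a round step 115 mm across, 8 mm deep, that drops loosely (about 4 mm all round) into the tub's mouth and on which the lid stands when set on the desk. Origin at the centre of the step's underside, z up, 41 mm below lid_knob.
- tub: Round turned-wood tub of lotto tokens, 142 mm across, 90 mm tall, about 0.9 kg, standing free on the desk with the lid on it; origin at the centre of its underside, z up.
- console: Microphone console, fixed: black wedge 150 (x) by 210 mm (y), deck sloping at 8 degrees from 30 mm high at its near edge (-x) to 51 mm at its far edge; origin at the centre of its underside, x away from the caller, y to the caller's left, z up. A gooseneck microphone rises at x +48, y +78 mm and leans out to the left (head about x 0, y +120 mm, top near 240 mm high).
- talk_bar_top (a point): Centre of the talk bar's top face: a flat off-white bar 36 (console x) by 84 mm (console y) at the near right of the deck, centre about 48 mm above the desk, 12 mm proud of the deck when up, 4 mm when fully down. Axes as the console's but leaning 8 degrees with the deck: z points out of the bar. Moves with the bar.
- talk_bar (a joint): Travel of the talk bar, straight into the deck (against its point's z), in m: 0 up, 0.008 fully down at its stop. A spring returns it as soon as it is let go: 2 N starts it, 6 N brings it to the stop.
- key_a (a joint): Travel of the small round key (17 mm across, off-white, 7 mm proud of the deck) on the left behind the talk bar, 66 mm farther from the caller than the bar's centre and 26 mm to its left; 0 up, 0.004 down in m. Spring, 1.6 N starts it. Not to be pressed.
- key_b (a joint): The same for the like key 26 mm to the right of the bar's centre line.
- mug: White mug, 80 mm across and 95 mm tall, handle at its +y; origin at the centre of its underside. Bystander.
- stapler: Black desk stapler lying along its x, 140 x 36 mm, about 54 mm tall; origin at the centre of its underside. Bystander.
- stamp: Hand stamp with a wooden foot 44 x 70 mm and an upright dark knob handle, 74 mm tall; origin at the centre of its underside. Bystander.
Mind the look-alikes: they are no part of the job. What is shaped like the tub but blue, red or yellow is not meant.

How it is judged:
By the outcome, as a careful person would: the job done as asked, in the order asked, and still so for the second after the job is handed in, while the arm keeps its last pose, push and grip.
It also fails if it takes over 67 s, if anything falls off the work surface, if the arm or the gripper's body presses on something with over 40 N, if the wrist force passes 120 N, or if a joint passes its speed limit or range.

## Working session

There is one attempt and no reset: what is moved stays moved. The work goes in short steps, Python scripts to look and compute and a tool call to move; the robot and the scene stay as the last step left them, time stands still between calls to the robot, and variables do not carry over. Pictures are saved under pics/ and viewed, and the job is handed in when it is done.

Besides the shell and the picture viewer there is one more tool, called after "Request:" by a JSON object that holds its "method" and its "body", one argument or row to a line. play_rows: Moves the arm, as the interface text tells. Its arguments: {"type":"object","properties":{"increments":{"type":"array","items":{"type":"array","items":{"type":"number"}}},"force":{"type":"number"}},"required":["increments"]}

```bash
mkdir -p pics; cat > h.py <<'E'
import numpy as np, cv2, pickle
from bench import r, grab_frame
def cap(n,tag):
    f=grab_frame(n); cv2.imwrite(f'pics/{tag}.png',f['color']); pickle.dump({k:f[k] for k in ('color','depth','K','k1','T')},open(f'{tag}.pkl','wb')); return f
def load(tag): return pickle.load(open(f'{tag}.pkl','rb'))
def slopes(f,uv):
    K=np.array(f['K']);uv=np.atleast_2d(np.array(uv,float)).reshape(-1,1,2)
    return cv2.undistortPoints(uv,K,np.array([float(f['k1']),0,0,0])).reshape(-1,2)
def rays(f,uv):
    s=slopes(f,uv);d=np.c_[s[:,0],-s[:,1],-np.ones(len(s))]
    T=np.array(f['T']);return T[:3,3],d@T[:3,:3].T
def onplane(f,uv,z):
    o,d=rays(f,uv);return o+d*((z-o[2])/d[:,2])[:,None]
def depthpt(f,uv):
    uv=np.atleast_2d(uv);o,d=rays(f,uv);z=np.array([f['depth'][int(round(v)),int(round(u))] for u,v in uv]);return o+d*z[:,None]
def project(f,P):
    P=np.atleast_2d(P);T=np.array(f['T']);c=(P-T[:3,3])@T[:3,:3]
    s=np.c_[c[:,0],-c[:,1]]/(-c[:,2:]);s=s*(1+float(f['k1'])*(s**2).sum(1,keepdims=True));K=np.array(f['K'])
    return s*[K[0,0],K[1,1]]+K[:2,2]
E
python3 - <<'E'
from h import *
for n in('side','top','wrist'):
    f=cap(n,n+'0'); print(n,f['K'][0,0],f['k1'],np.round(f['T'],3).tolist())
o=r.get_obs(); print({k:np.round(v,3).tolist() for k,v in o.items()})
E
```

```text
side 347.3555754235981 0.01751859423974425 [[0.998, 0.02, -0.054, 0.505], [-0.056, 0.555, -0.83, -0.963], [0.013, 0.832, 0.555, 0.68], [0.0, 0.0, 0.0, 1.0]]
top 360.42429529459764 -0.0300510804485335 [[-0.019, 0.996, -0.086, 0.43], [-1.0, -0.019, -0.01, -0.11], [-0.012, 0.086, 0.996, 1.287], [0.0, 0.0, 0.0, 1.0]]
wrist 268.60399323157714 -0.047877052832734364 [[0.245, 0.925, 0.289, 0.238], [-0.97, 0.234, 0.072, -0.636], [-0.002, -0.298, 0.955, 0.373], [0.0, 0.0, 0.0, 1.0]]
{'clock': 0.15, 'joints': [1.215, 0.478, 0.022, 1.556, -0.011, 1.109, -0.083], 'qvel': [-0.0, -0.005, 0.0, -0.005, -0.001, -0.001, -0.001], 'tau': [0.002, -59.692, 1.61, -28.149, 0.013, 0.006, -0.0], 'tcp_pos': [0.165, -0.654, 0.231], 'orientation': [-3.116, -0.388, 0.0], 'contact_force': [0.037, -0.266, 0.281], 'moment': [0.045, -0.003, -0.026], 'grip_width': 0.085}
```

View pics/side0.png

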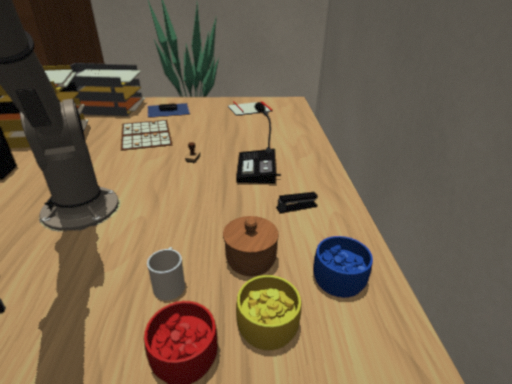

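View pics/top0.png

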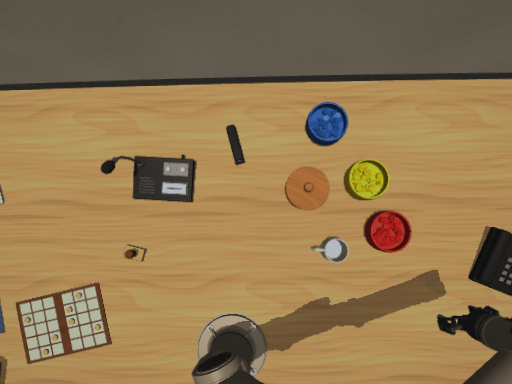

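The top view shows one brown wooden tub with a lid at (307,188). The open look-alikes are blue (327,124), yellow (368,180) and red (388,231), so only the brown one fits. The console is at (165,180) with its bar at about (174,188), the mug at (334,250), the stapler at (236,145) and the stamp at (135,253).

```bash
python3 - <<'E'
from h import *
f=load('top0'); im=f['color']
print('knob z.142',onplane(f,[[308.5,187]],.137), 'depth',depthpt(f,[[308,187],[295,195],[174,188],[165,166],[200,250],[340,290]]))
# lid mask
hsv=cv2.cvtColor(im,cv2.COLOR_BGR2HSV)
m=cv2.inRange(hsv,(0,110,60),(14,255,255)); m[:, :270]=0; m[:,345:]=0; m[:150]=0;m[230:]=0
c=max(cv2.findContours(m,0,1)[0],key=cv2.contourArea); print(cv2.boundingRect(c),cv2.fitEllipse(cv2.convexHull(c)))
e=cv2.fitEllipse(cv2.convexHull(c))
P=onplane(f,[e[0]],.099);print('lid ctr',P)
Q=onplane(f,c.reshape(-1,2),.099); print('lid dia', Q.max(0)-Q.min(0))
# bar
w=cv2.inRange(hsv,(0,0,170),(179,60,255)); w[:, :130]=0; w[:,200:]=0;w[:150]=0;w[205:]=0
for c in cv2.findContours(w,0,1)[0]:
    if cv2.contourArea(c)>10: 
        R=cv2.minAreaRect(c);print(R,onplane(f,[R[0]],.048),onplane(f,cv2.boxPoints(R),.048)[:,:2].tolist())
# console
b=cv2.inRange(hsv,(0,0,0),(179,255,75)); b[:,:134]=0;b[:,200:]=0;b[:153]=0;b[206:]=0
cv2.imwrite('pics/c1.png',cv2.hconcat([cv2.resize(im[150:230,265:345],(390,390),interpolation=2),cv2.resize(im[140:220,90:210],(585,390),interpolation=2)])[:,:800] if 0 else cv2.hconcat([cv2.resize(im[155:220,270:345],(375,325),interpolation=2),cv2.resize(im[145:210,120:205],(425,325),interpolation=2)]))
E
```

```text
knob z.142 [[ 0.54227124 -0.26547826  0.137     ]] depth [[ 5.41983775e-01 -2.63438427e-01  1.40274077e-01]
 [ 5.20483508e-01 -2.25488364e-01  9.66684866e-02]
 [ 5.57116080e-01  1.89085477e-01  4.33917446e-02]
 [ 6.34446325e-01  2.19749029e-01  4.78178670e-02]
 [ 3.38802847e-01  1.06726234e-01  4.10029540e-04]
 [ 1.91148998e-01 -3.83251729e-01  1.80200071e-03]]
(285, 167, 44, 43) ((306.7384948730469, 187.98464965820312), (42.709381103515625, 43.32966613769531), 68.94636535644531)
lid ctr [[ 0.54281341 -0.2647088   0.099     ]]
lid dia [0.14010521 0.14279451 0.        ]
((174.0, 187.99998474121094), (22.549257278442383, 8.808302879333496), 3.3664608001708984) [[0.55664627 0.18797881 0.048     ]] [[0.5444295367277117, 0.22813138594477508], [0.5750748845954099, 0.22644677274346145], [0.5688662589562615, 0.14783968356143853], [0.5382930525343597, 0.14968513291453397]]
```

View pics/c1.png

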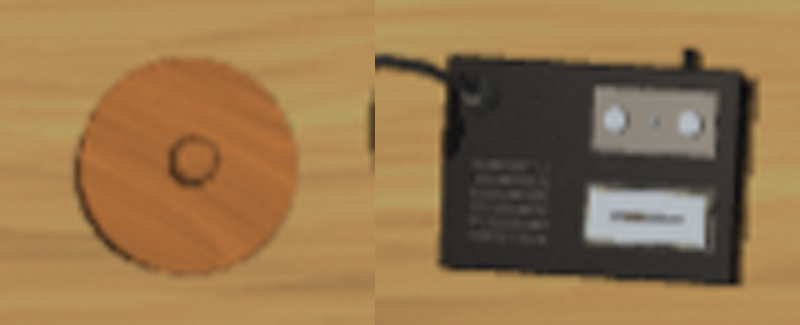

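The crop confirms two things. The lidded wooden tub's knob is at full-image (308.5,187) and reads 0.140 m high, as it should. The white talk bar is at (174,188), below the grey key plate with its two round keys. I'll write a move helper and start towards the knob at the current height.

```bash
cat >> h.py <<'E'
from scipy.spatial.transform import Rotation as Ro
def to(target,Rt=None):
    o=r.get_obs();R=Ro.from_rotvec(o['orientation'])
    d=R.inv().apply(np.array(target)-np.array(o['tcp_pos']))*1000
    rv=(R.inv()*Rt).as_rotvec() if Rt is not None else 0
    print('t',round(o['clock'],2),'tcp',np.round(o['tcp_pos'],4),'F',np.round(o['contact_force'],1),'w',round(o['grip_width'],4),'tool d mm',np.round(d,1),'rot',np.round(rv,4))
def down(yaw_y,tilt=0): # tool y along angle yaw_y (rad), tool z tilted by tilt in direction of x-axis
    y=np.array([np.cos(yaw_y),np.sin(yaw_y),0]);x=np.array([-y[1],y[0],0])
    z=np.array([0,0,-1.])*np.cos(tilt)+x*np.sin(tilt);x=np.cross(y,z)
    return Ro.from_matrix(np.c_[x,y,z])
YD=np.radians(-94.5)
E
python3 - <<'E'
from h import *
print(down(YD).as_matrix().round(2))
to([.542,-.265,.231],down(YD))
f=load('top0')
print('stapler',onplane(f,[[232,126],[240,163]],.05)[:,:2],'mug',onplane(f,[[334,250],[314,250]],.09)[:,:2],'stamp',onplane(f,[[131,255]],.07))
E
```

```text
[[ 1.   -0.08  0.  ]
 [-0.08 -1.   -0.  ]
 [ 0.    0.   -1.  ]]
t 0.15 tcp [ 0.1654 -0.654   0.2306] F [ 0.  -0.3  0.3] w 0.0853 tool d mm [ 4.605e+02 -2.847e+02 -1.000e-01] rot [-1.300e-03  3.000e-04  3.263e-01]
stapler [[ 0.77087755 -0.01628389]
 [ 0.63909519 -0.04247207]] mug [[ 0.33726638 -0.34931868]
 [ 0.33854582 -0.28360983]] stamp [[0.33060982 0.32845114 0.07      ]]
```

Request:
{"method": "play_rows", "body": {
  "increments": [
    [40,-25,0,0,0,0,0],
    [40,-25,0,0,0,0,0],
    [40,-25,0,0,0,0,0],
    [40,-25,0,0,0,0,0],
    [40,-25,0,0,0,0,0]
  ]
}}

```text
clock: 0.65
tcp_pos: [0.3253, -0.4845, 0.2278]
orientation: [-3.12, -0.363, 0.009]
contact_force: [1.7, 0.3, 0.7]
grip_width: 0.0853
```

Request:
{"method": "play_rows", "body": {
  "increments": [
    [40,-25,0,0,0,0.06,0],
    [40,-25,0,0,0,0.06,0],
    [40,-25,0,0,0,0.06,0],
    [40,-25,0,0,0,0.06,0],
    [30,-15,0,0,0,0.05,0]
  ]
}}

```text
clock: 1.15
tcp_pos: [0.5056, -0.3388, 0.2263]
orientation: [-3.138, 0.104, 0.011]
contact_force: [0.2, -0.2, 0.3]
grip_width: 0.0852
```

```bash
python3 - <<'E'
from h import *
to([.542,-.265,.2],down(YD))
E
```

```text
t 1.15 tcp [ 0.5056 -0.3388  0.2263] F [ 0.2 -0.2  0.3] w 0.0852 tool d mm [ 31.6 -76.   26.2] rot [-0.0015  0.0068  0.012 ]
```

Request:
{"method": "play_rows", "body": {
  "increments": [
    [15,-38,0,0,0.003,0,0],
    [14,-33,0,0,0,0,0],
    [0,0,0,0,0,0,0]
  ]
}}

```text
clock: 1.45
tcp_pos: [0.5454, -0.2617, 0.2252]
orientation: [-3.136, 0.094, 0.004]
contact_force: [0.8, 0.6, 0.0]
grip_width: 0.0853
```

```bash
python3 - <<'E'
from h import *
cap('wrist','w1')
f=load('w1');im=f['color']
to([.542,-.265,.2],down(YD))
print(project(f,[[.542,-.265,.137]]))
f2=load('top0');print(f['K'])
for u in ([256,200],):print(depthpt(f,[u]))
E
```

```text
t 1.5 tcp [ 0.5439 -0.2644  0.225 ] F [-0.  -0.3  1.3] w 0.0853 tool d mm [-1.8  0.8 25. ] rot [-0.0028  0.0036  0.0161]
[[261.47596598 197.02313331]]
[[268.60399323   0.         258.16974941]
 [  0.         268.60399323 190.95135363]
 [  0.           0.           1.        ]]
[[ 0.53964419 -0.25988353  0.13758955]]
```

View pics/w1.png

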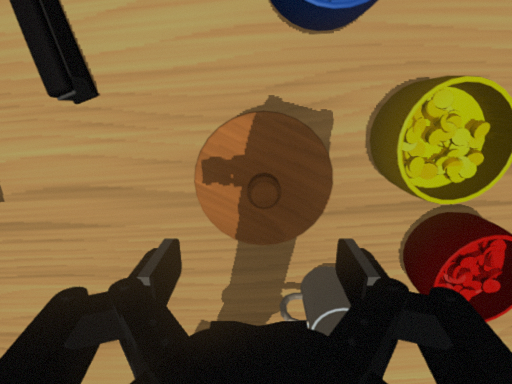

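The wrist view shows the lid at about (263,178) with the knob at (264,190), near my prediction of (261,197). I'll refine it from the ray and the lid ellipse.

```bash
python3 - <<'E'
from h import *
f=load('w1')
print('knobtop',onplane(f,[[264,189.5]],.137))
p=np.array([[195,178],[331.5,178],[263,111],[263,245]])
print(onplane(f,p,.099))
im=f['color'];hsv=cv2.cvtColor(im,cv2.COLOR_BGR2HSV)
m=cv2.inRange(hsv,(0,110,30),(13,255,255)); m[:, :190]=0; m[:,340:]=0; m[:100]=0;m[250:]=0
c=max(cv2.findContours(m,0,1)[0],key=cv2.contourArea);Q=onplane(f,cv2.convexHull(c).reshape(-1,2),.099)[:,:2]
print(cv2.minEnclosingCircle(Q.astype(np.float32)))
g=im[150:230,220:310];cv2.imwrite('pics/w1c.png',cv2.resize(g,None,fx=6,fy=6,interpolation=2))
E
```

```text
knobtop [[ 0.54899453 -0.26766846  0.137     ]]
[[ 0.55391869 -0.19694519  0.099     ]
 [ 0.54555608 -0.33813173  0.099     ]
 [ 0.61625764 -0.27098364  0.099     ]
 [ 0.47222557 -0.2630554   0.099     ]]
((0.5409972667694092, -0.2670757472515106), 0.049258094280958176)
```

View pics/w1c.png

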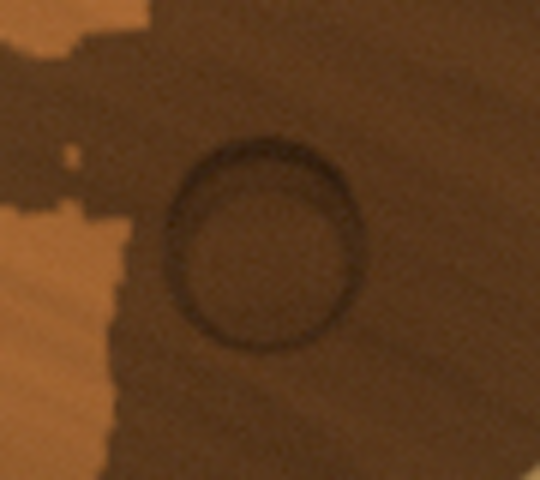

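The knob's top face is centred at about (263.8,194.7). The two views agree on x 0.543, y -0.266, with a lid width of about 142 mm, so I'll descend.

Request:
{"method": "play_rows", "body": {
  "increments": [
    [-1,1.5,40,0,0.003,0.016,0],
    [0,0,40,0,0,0,0],
    [0,0,25,0,0,0,0],
    [0,0,10,0,0,0,0],
    [0,0,0,0,0,0,0]
  ]
}}

```text
clock: 2.0
tcp_pos: [0.5409, -0.2724, 0.1079]
orientation: [3.137, -0.133, 0.002]
contact_force: [-0.8, 0.1, 0.3]
grip_width: 0.0853
```

```bash
python3 - <<'E'
from h import *
to([.543,-.266,.104],down(YD))
E
```

```text
t 2.0 tcp [ 0.5409 -0.2724  0.1079] F [-0.8  0.1  0.3] w 0.0853 tool d mm [ 1.5 -6.5  3.9] rot [ 0.0021 -0.0013 -0.0065]
```

Request:
{"method": "play_rows", "body": {
  "increments": [
    [1.5,-6.5,4,0,0,0,0],
    [0,0,0,0,0,0,0],
    [0,0,0,0,0,0,0]
  ]
}}

```text
clock: 2.3
tcp_pos: [0.5443, -0.2677, 0.1066]
orientation: [3.134, -0.137, 0.008]
contact_force: [0.9, 0.3, 0.1]
grip_width: 0.0853
```

```bash
python3 - <<'E'
from h import *
to([.543,-.266,.104],down(YD))
cap('wrist','w2');cap('side','s2')
a=load('s2')['color'][170:320,180:330];b=load('w2')['color']
cv2.imwrite('pics/m2.png',cv2.hconcat([cv2.resize(a,(384,384)),cv2.resize(b,(416,312))]) if 0 else cv2.hconcat([cv2.resize(a,(384,384),interpolation=2),b[:,60:460]]))
E
```

```text
t 2.3 tcp [ 0.5443 -0.2677  0.1066] F [0.9 0.3 0.1] w 0.0853 tool d mm [-1.4 -1.6  2.6] rot [ 0.0039 -0.0052 -0.0087]
```

View pics/m2.png

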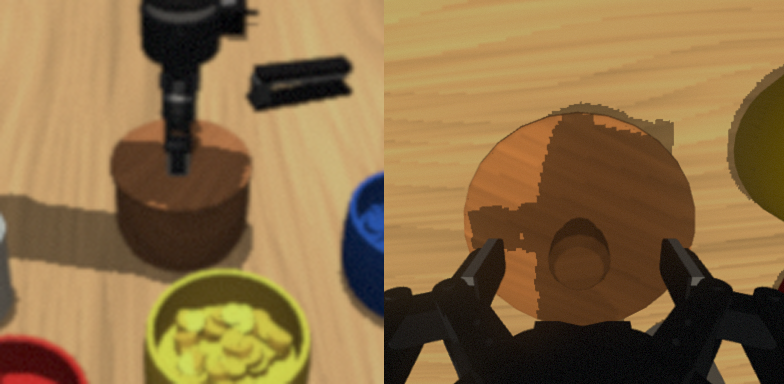

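The jaws straddle the knob. In the wrist crop the knob spans columns 550–610 and the fingers are at 503 and 662, so it is roughly centred. I'll close gently.

Request:
{"method": "play_rows", "body": {
  "increments": [
    [-1,-1.5,2.5,0,0,0,80],
    [0,0,0,0,0,0,110],
    [0,0,0,0,0,0,140],
    [0,0,0,0,0,0,170],
    [0,0,0,0,0,0,200]
  ],
  "force": 35
}}

```text
clock: 2.9
tcp_pos: [0.5442, -0.2659, 0.1054]
orientation: [3.134, -0.136, 0.011]
contact_force: [1.5, -0.6, -0.9]
grip_width: 0.0306
```

Request:
{"method": "play_rows", "body": {
  "increments": [
    [0,0,0,0,0,0,255],
    [0,0,0,0,0,0,255],
    [0,0,0,0,0,0,255],
    [0,0,0,0,0,0,255]
  ],
  "force": 45
}}

```text
clock: 3.3
tcp_pos: [0.5442, -0.2659, 0.1054]
orientation: [3.134, -0.136, 0.011]
contact_force: [-0.6, 0.0, 1.0]
grip_width: 0.0301
```

```bash
python3 - <<'E'
from h import *
to([.543,-.266,.24],down(YD))
E
```

```text
t 3.3 tcp [ 0.5442 -0.2659  0.1054] F [-0.6  0.   1. ] w 0.0301 tool d mm [  -0.2    0.8 -134.6] rot [ 0.0044 -0.0074 -0.0082]
```

Request:
{"method": "play_rows", "body": {
  "increments": [
    [0,0,-5,0,0,0,255],
    [0,0,-8,0,0,0,255],
    [0,0,-12,0,0,0,255],
    [0,0,-15,0,0,0,255],
    [0,0,-15,0,0,0,255]
  ]
}}

```text
clock: 3.8
tcp_pos: [0.5419, -0.265, 0.1618]
orientation: [3.136, -0.136, 0.003]
contact_force: [0.4, 0.5, -1.2]
grip_width: 0.0301
```

```bash
python3 - <<'E'
from h import *
to([.543,-.266,.24],down(YD))
cap('wrist','w3');cap('side','s3')
a=load('s3')['color'][150:300,180:330];b=load('w3')['color']
cv2.imwrite('pics/m3.png',cv2.hconcat([cv2.resize(a,(384,384),interpolation=2),b[:,60:460]]))
E
```

```text
t 3.8 tcp [ 0.5419 -0.265   0.1618] F [ 0.4  0.5 -1.2] w 0.0301 tool d mm [  1.4   1.1 -78.2] rot [ 0.0029 -0.0022 -0.0082]
```

View pics/m3.png

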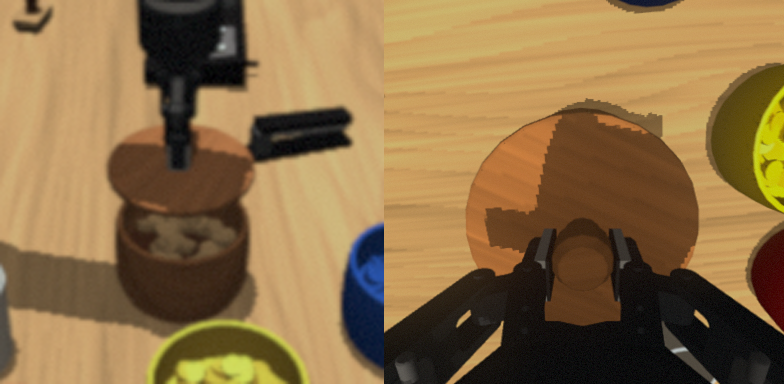

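The lid is off, level and gripped, and the tub stays in place with its tokens visible. I'll lift further and carry the lid to bare desk near (0.49,-0.06).

Request:
{"method": "play_rows", "body": {
  "increments": [
    [0,0,-20,0,0,0,255],
    [0,0,-20,0,0,0,255],
    [-3,-15,-5,0,0,0,255],
    [-8,-25,0,0,0,0,255],
    [-8,-25,0,0,0,0,255]
  ]
}}

```text
clock: 4.4
tcp_pos: [0.5283, -0.199, 0.2081]
orientation: [3.133, -0.146, 0.009]
contact_force: [-0.3, 0.9, -0.6]
grip_width: 0.0301
```

Request:
{"method": "play_rows", "body": {
  "increments": [
    [-8,-25,0,0,0,0,255],
    [-8,-25,0,0,0,0,255],
    [-8,-25,0,0,0,0,255],
    [-8,-25,0,0,0,0,255],
    [-8,-15,0,0,0,0,255]
  ]
}}

```text
clock: 4.9
tcp_pos: [0.4934, -0.0681, 0.2031]
orientation: [3.136, -0.137, 0.001]
contact_force: [0.0, -0.6, -0.8]
grip_width: 0.0301
```

```bash
python3 - <<'E'
from h import *
to([.49,-.06,.15],down(YD))
E
```

```text
t 4.9 tcp [ 0.4934 -0.0681  0.2031] F [ 0.  -0.6 -0.8] w 0.0301 tool d mm [-4.1 -8.  53.1] rot [ 0.0026 -0.0006 -0.0086]
```

Request:
{"method": "play_rows", "body": {
  "increments": [
    [-4,-6,30,0,0,0,255],
    [0,0,40,0,0,0,255],
    [0,0,40,0,0,0,255],
    [0,0,30,0,0,0,255],
    [0,0,8,0,0,0,255]
  ]
}}

```text
clock: 5.4
tcp_pos: [0.4872, -0.0514, 0.0508]
orientation: [-3.138, 0.118, -0.006]
contact_force: [0.3, -0.6, -1.3]
grip_width: 0.0302
```

```bash
python3 - <<'E'
from h import *
to([.49,-.06,.0234],down(YD))
cap('side','s4');cap('top','t4')
a=load('s4')['color'][130:280,150:340];b=load('t4')['color'][110:260,120:350]
cv2.imwrite('pics/m4.png',cv2.hconcat([cv2.resize(a,(380,300),interpolation=2),cv2.resize(b,(415,300),interpolation=2)]))
to([.49,-.06,.0234],down(YD))
E
```

```text
t 5.4 tcp [ 0.4872 -0.0514  0.0508] F [ 0.3 -0.6 -1.3] w 0.0302 tool d mm [ 3.4  8.4 27.5] rot [-0.0011 -0.0037  0.0031]
t 5.5 tcp [ 0.4885 -0.0518  0.0527] F [-0.6 -0.8 -0.1] w 0.0305 tool d mm [ 1.9  8.1 29.3] rot [-0.001  -0.0059  0.0027]
```

View pics/m4.png

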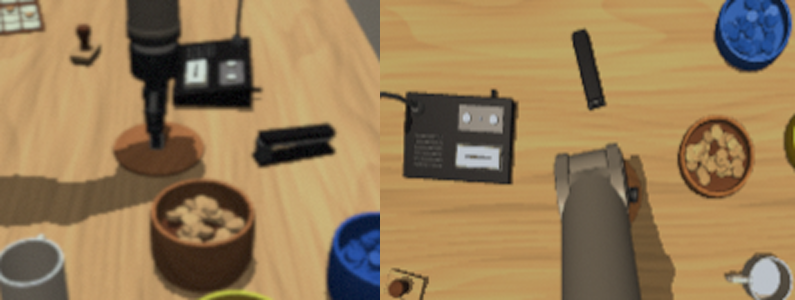

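The spot is clear, the lid is level, and the console and stapler are well away. I'll lower it slowly until it touches.

Request:
{"method": "play_rows", "body": {
  "increments": [
    [0,0,10,0,0,0,255],
    [0,0,7,0,0,0,255],
    [0,0,5,0,0,0,255],
    [0,0,2,0,0,0,255],
    [0,0,0,0,0,0,255]
  ]
}}

```text
clock: 6.0
tcp_pos: [0.4925, -0.0517, 0.0313]
orientation: [-3.138, 0.12, -0.023]
contact_force: [0.6, 0.3, -1.5]
grip_width: 0.0305
```

```bash
python3 - <<'E'
from h import *
to([.4925,-.0517,.0234],down(YD))
E
```

```text
t 6.0 tcp [ 0.4925 -0.0517  0.0313] F [ 0.6  0.3 -1.5] w 0.0305 tool d mm [-0.2  0.   7.9] rot [-0.0014 -0.0146  0.002 ]
```

Request:
{"method": "play_rows", "body": {
  "increments": [
    [0,0,3,0,-0.014,0,255],
    [0,0,2,0,0,0,255],
    [0,0,1,0,0,0,255],
    [0,0,0,0,0,0,255]
  ]
}}

```text
clock: 6.4
tcp_pos: [0.4935, -0.0519, 0.0256]
orientation: [-3.138, 0.121, -0.002]
contact_force: [0.3, 0.3, -1.1]
grip_width: 0.0301
```

```bash
python3 - <<'E'
from h import *
to([.4925,-.0517,.0234],down(YD))
E
```

```text
t 6.4 tcp [ 0.4935 -0.0519  0.0256] F [ 0.3  0.3 -1.1] w 0.0301 tool d mm [-1.  -0.1  2.2] rot [-0.0014 -0.0011  0.0015]
```

Request:
{"method": "play_rows", "body": {
  "increments": [
    [0,0,1,0,0,0,255],
    [0,0,0.7,0,0,0,255],
    [0,0,0,0,0,0,255]
  ]
}}

```text
clock: 6.7
tcp_pos: [0.4935, -0.0519, 0.0238]
orientation: [-3.138, 0.121, -0.002]
contact_force: [-0.3, 0.3, -1.4]
grip_width: 0.0302
```

Request:
{"method": "play_rows", "body": {
  "increments": [
    [0,0,0.7,0,0,0,255],
    [0,0,0,0,0,0,255]
  ]
}}

```text
clock: 6.9
tcp_pos: [0.4935, -0.0518, 0.0236]
orientation: [-3.138, 0.121, -0.002]
contact_force: [-0.5, -1.2, 1.2]
grip_width: 0.0302
```

Request:
{"method": "play_rows", "body": {
  "increments": [
    [0,0,0.7,0,0,0,255],
    [0,0,0,0,0,0,255]
  ]
}}

```text
clock: 7.1
tcp_pos: [0.4935, -0.0518, 0.0235]
orientation: [-3.138, 0.121, -0.002]
contact_force: [-1.2, -0.5, 0.1]
grip_width: 0.0305
```

Request:
{"method": "play_rows", "body": {
  "increments": [
    [0,0,0.7,0,0,0,255],
    [0,0,0.5,0,0,0,255]
  ]
}}

```text
clock: 7.3
tcp_pos: [0.4935, -0.0518, 0.0233]
orientation: [-3.139, 0.121, -0.002]
contact_force: [-2.6, 0.9, 10.4]
grip_width: 0.0304
```

The lid is firmly on the desk (10 N upward, z as predicted). I'll ease off and open gradually.

Request:
{"method": "play_rows", "body": {
  "increments": [
    [0,0,0,0,0,0,255],
    [0,0,0,0,0,0,150],
    [0,0,0,0,0,0,110],
    [0,0,0,0,0,0,60],
    [0,0,0,0,0,0,30]
  ]
}}

```text
clock: 7.8
tcp_pos: [0.4941, -0.0518, 0.0232]
orientation: [-3.138, 0.121, -0.004]
contact_force: [-0.0, 0.3, 0.3]
grip_width: 0.075
```

Request:
{"method": "play_rows", "body": {
  "increments": [
    [0,0,0,0,0,0,10],
    [0,0,0,0,0,0,10]
  ]
}}

```text
clock: 8.0
tcp_pos: [0.4941, -0.0517, 0.023]
orientation: [-3.138, 0.121, -0.004]
contact_force: [0.8, -0.6, -0.5]
grip_width: 0.0817
```

```bash
python3 - <<'E'
from h import *
to([.4935,-.0517,.13],down(YD))
cap('wrist','w5');
E
```

```text
t 8.0 tcp [ 0.4941 -0.0517  0.023 ] F [ 0.8 -0.6 -0.5] w 0.0817 tool d mm [-3.00e-01 -1.00e-01 -1.07e+02] rot [-0.001  -0.0026  0.0016]
```

View pics/w5.png

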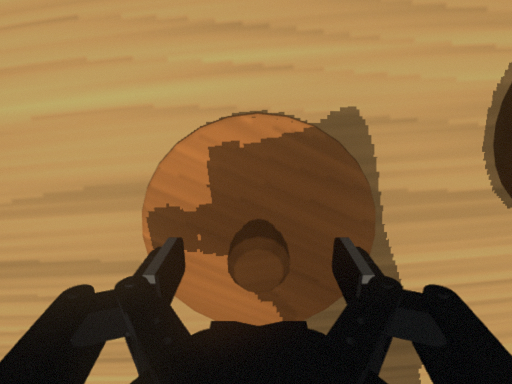

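The wrist view shows the lid flat on the desk, the knob at (258,258) standing free, and both fingers clear. I'll go straight up.

Request:
{"method": "play_rows", "body": {
  "increments": [
    [0,0,-10,0,0,0,0],
    [0,0,-25,0,0,0,0],
    [0,0,-40,0,0,0,0],
    [0,0,-45,0,0,0,0],
    [0,0,-30,0,0,0,0]
  ]
}}

```text
clock: 8.55
tcp_pos: [0.4903, -0.0514, 0.1762]
orientation: [-3.138, 0.119, 0.012]
contact_force: [0.3, -0.6, -0.0]
grip_width: 0.0853
```

Request:
{"method": "play_rows", "body": {
  "increments": [
    [5,-30,0,0,0,0,255],
    [10,-40,0,0,0,0,255],
    [10,-40,0,0,0,0,255],
    [10,-40,0,0,0,0,255],
    [10,-40,0,0,0,0,255]
  ]
}}

```text
clock: 9.05
tcp_pos: [0.5551, 0.1319, 0.1875]
orientation: [3.137, -0.143, 0.012]
contact_force: [0.9, -0.1, 0.5]
grip_width: 0.0123
```

```bash
python3 - <<'E'
from h import *
to([.557,.188,.12],down(YD,np.radians(8)))
cap('wrist','w6');cap('top','t6');cap('side','s6')
E
```

```text
t 9.05 tcp [0.5551 0.1319 0.1875] F [ 0.9 -0.1  0.5] w 0.0123 tool d mm [ -3.7 -56.2  67.4] rot [ 0.0021  0.1318 -0.0128]
```

View pics/w6.png

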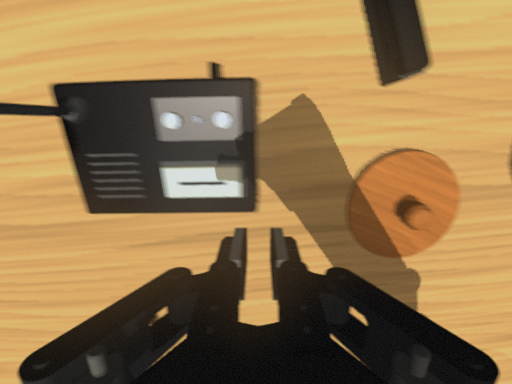

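View pics/s6.png

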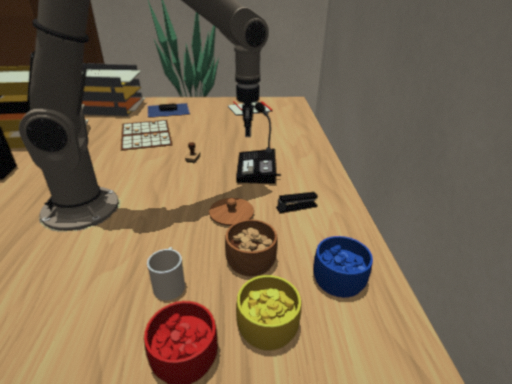

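The side view shows the lid flat and knob up at (232,208), with the tub open in place at (251,247). In the wrist view the talk bar is at about (202,182) and the keys are behind it at (171,121) and (222,119). I'll refine the bar's position from this view.

```bash
python3 - <<'E'
from h import *
f=load('w6');hsv=cv2.cvtColor(f['color'],cv2.COLOR_BGR2HSV)
w=cv2.inRange(hsv,(0,0,185),(179,60,255));w[:,:140]=0;w[:,256:]=0;w[:155]=0;w[205:]=0
w=cv2.morphologyEx(w,cv2.MORPH_CLOSE,np.ones((7,7)))
c=max(cv2.findContours(w,0,1)[0],key=cv2.contourArea);R=cv2.minAreaRect(c)
print(R,cv2.boundingRect(c));B=onplane(f,cv2.boxPoints(R),.048);print(B.round(4),B.mean(0))
print('keys',onplane(f,[[171,121],[222,119]],.052).round(4))
f=load('t6');print('keys top',onplane(f,[[168.4,169.2],[183,170]],.052).round(4))
f0=load('top0')
for t in('top0','t6'):
    f=load(t);print(t,depthpt(f,[[174,186],[170,188],[178,188],[174,191],[174,184]]).round(3).tolist())
E
```

```text
((201.5, 182.0), (28.0, 75.0), 90.0) (164, 168, 76, 29)
[[0.578  0.2306 0.048 ]
 [0.5704 0.1499 0.048 ]
 [0.539  0.1535 0.048 ]
 [0.5467 0.2367 0.048 ]] [0.5585524  0.19266327 0.048     ]
keys [[0.626  0.2128 0.052 ]
 [0.6229 0.161  0.052 ]]
keys top [[0.6223 0.2067 0.052 ]
 [0.6184 0.1557 0.052 ]]
top0 [[0.564, 0.189, 0.044], [0.557, 0.202, 0.046], [0.556, 0.174, 0.047], [0.546, 0.188, 0.049], [0.57, 0.187, 0.05]]
t6 [[0.51, 0.068, 0.547], [0.502, 0.067, 0.586], [0.556, 0.174, 0.05], [0.497, 0.063, 0.57], [0.515, 0.071, 0.537]]
```

Both views agree to within about 4 mm, and the keys' midpoint less 66 mm gives x 0.555. I'll use (0.556,0.189), with the tool leaned 8° square to the deck.

Request:
{"method": "play_rows", "body": {
  "increments": [
    [-2,-20,15,0,0.066,-0.006,255],
    [-2,-20,15,0,0.066,-0.006,255],
    [0,-15,15,0,0,0,255],
    [0,0,10,0,0,0,255],
    [0,0,0,0,0,0,255]
  ]
}}

```text
clock: 9.7
tcp_pos: [0.5608, 0.1834, 0.1331]
orientation: [3.122, -0.124, 0.229]
contact_force: [-0.0, 0.3, 0.3]
grip_width: -0.0004
```

```bash
python3 - <<'E'
from h import *
to([.553,.189,.07],down(YD,np.radians(8)))
E
```

```text
t 9.7 tcp [0.5608 0.1834 0.1331] F [-0.   0.3  0.3] w -0.0004 tool d mm [-17.3  -5.2  61.2] rot [ 0.0035 -0.0067 -0.0005]
```

Request:
{"method": "play_rows", "body": {
  "increments": [
    [-9,-3,20,0,-0.006,0,255],
    [-8,-2,20,0,0,0,255],
    [0,0,15,0,0,0,255],
    [0,0,0,0,0,0,255]
  ]
}}

```text
clock: 10.1
tcp_pos: [0.5556, 0.182, 0.0775]
orientation: [3.119, -0.138, 0.225]
contact_force: [-0.8, 0.0, 0.0]
grip_width: -0.0
```

```bash
python3 - <<'E'
from h import *
to([.556,.189,.048],down(YD,np.radians(8)))
cap('wrist','w7');cap('top','t7');
E
```

```text
t 10.1 tcp [0.5556 0.182  0.0775] F [-0.8  0.   0. ] w -0.0 tool d mm [-4.5 -7.2 29.2] rot [ 0.0066 -0.0043 -0.0095]
```

View pics/w7.png

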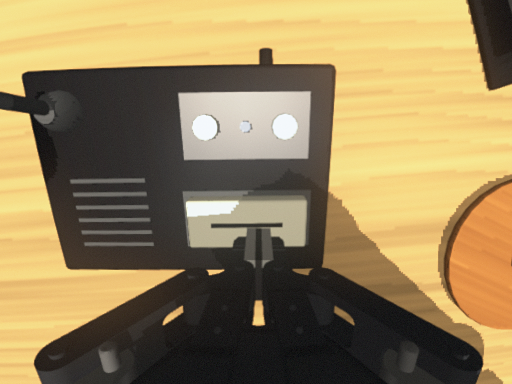

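The shut fingers at about (258,230) are above the bar, which spans columns 184–308 and rows 193–248. The keys at (205,127) and (285,127) are well clear.

```bash
python3 - <<'E'
from h import *
f=load('w7');print(onplane(f,[[246,220.5]],.048),depthpt(f,[[205,210],[290,205],[205,240]]).round(4))
E
```

```text
[[0.5599353  0.18901165 0.048     ]] [[0.5702 0.2163 0.0493]
 [0.5685 0.1578 0.0496]
 [0.5477 0.2198 0.046 ]]
```

Request:
{"method": "play_rows", "body": {
  "increments": [
    [-4,-7,6,0.006,-0.004,-0.01,255],
    [0,0,6,0,0,0,255],
    [0,0,3,0,0,0,255],
    [0,0,0,0,0,0,255]
  ]
}}

```text
clock: 10.6
tcp_pos: [0.5576, 0.191, 0.0654]
orientation: [3.129, -0.122, 0.229]
contact_force: [0.9, 1.6, -0.5]
grip_width: 0.0001
```

```bash
python3 - <<'E'
from h import *
to([.556,.189,.048],down(YD,np.radians(8)))
E
```

```text
t 10.6 tcp [0.5576 0.191  0.0654] F [ 0.9  1.6 -0.5] w 0.0001 tool d mm [-3.9  2.2 17. ] rot [-0.0037 -0.0065  0.0002]
```

Request:
{"method": "play_rows", "body": {
  "increments": [
    [-2,2,6,0,0,0,255],
    [0,0,4,0,0,0,255],
    [0,0,3,0,0,0,255],
    [0,0,0,0,0,0,255]
  ]
}}

```text
clock: 11.0
tcp_pos: [0.5573, 0.1888, 0.0511]
orientation: [3.129, -0.122, 0.229]
contact_force: [0.3, -0.6, 0.5]
grip_width: -0.0001
```

```bash
python3 - <<'E'
from h import *
to([.558,.189,.048],down(YD,np.radians(8)))
E
```

```text
t 11.0 tcp [0.5573 0.1888 0.0511] F [ 0.3 -0.6  0.5] w -0.0001 tool d mm [ 0.2 -0.2  3.2] rot [-0.0035 -0.0066  0.0003]
```

Request:
{"method": "play_rows", "body": {
  "increments": [
    [0,0,2,0,0,0,255],
    [0,0,2,0,0,0,255],
    [0,0,0,0,0,0,255]
  ]
}}

```text
clock: 11.3
tcp_pos: [0.558, 0.1889, 0.047]
orientation: [3.129, -0.122, 0.229]
contact_force: [-0.9, -0.7, 2.4]
grip_width: -0.0001
```

Request:
{"method": "play_rows", "body": {
  "increments": [
    [0,0,2,0,0,0,255],
    [0,0,0,0,0,0,255]
  ]
}}

```text
clock: 11.5
tcp_pos: [0.5584, 0.1888, 0.0453]
orientation: [3.128, -0.122, 0.23]
contact_force: [-1.3, 0.0, 4.2]
grip_width: 0.0
```

Request:
{"method": "play_rows", "body": {
  "increments": [
    [0,0,2,0,0,0,255],
    [0,0,0,0,0,0,255]
  ]
}}

```text
clock: 11.7
tcp_pos: [0.5587, 0.1888, 0.0435]
orientation: [3.128, -0.122, 0.23]
contact_force: [-2.6, -0.4, 3.2]
grip_width: -0.0
```

Request:
{"method": "play_rows", "body": {
  "increments": [
    [0,0,1.5,0,0,0,255],
    [0,0,0,0,0,0,255]
  ]
}}

```text
clock: 11.9
tcp_pos: [0.5588, 0.1888, 0.0421]
orientation: [3.128, -0.122, 0.23]
contact_force: [-1.9, 0.6, 4.4]
grip_width: -0.0001
```

Request:
{"method": "play_rows", "body": {
  "increments": [
    [0,0,1.5,0,0,0,255],
    [0,0,0,0,0,0,255]
  ]
}}

```text
clock: 12.1
tcp_pos: [0.559, 0.1888, 0.0407]
orientation: [3.128, -0.122, 0.23]
contact_force: [-2.0, -0.9, 5.6]
grip_width: -0.0002
```

Request:
{"method": "play_rows", "body": {
  "increments": [
    [0,0,1,0,0,0,255],
    [0,0,0,0,0,0,255]
  ]
}}

```text
clock: 12.3
tcp_pos: [0.5592, 0.1888, 0.0399]
orientation: [3.128, -0.122, 0.23]
contact_force: [-2.5, -1.3, 6.3]
grip_width: -0.0003
```

Request:
{"method": "play_rows", "body": {
  "increments": [
    [0,0,1,0,0,0,255]
  ]
}}

```text
clock: 12.4
tcp_pos: [0.5593, 0.1888, 0.0397]
orientation: [3.128, -0.122, 0.23]
contact_force: [-8.2, -2.4, 22.3]
grip_width: -0.0001
```

Request:
{"method": "play_rows", "body": {
  "increments": [
    [0,0,0.7,0,0,0,255]
  ]
}}

```text
clock: 12.5
tcp_pos: [0.5592, 0.1888, 0.0398]
orientation: [3.127, -0.123, 0.23]
contact_force: [-5.7, -1.7, 14.1]
grip_width: 0.0002
```

Request:
{"method": "play_rows", "body": {
  "increments": [
    [0,0,0.7,0,0,0,255]
  ]
}}

```text
clock: 12.6
tcp_pos: [0.5592, 0.1889, 0.0398]
orientation: [3.127, -0.122, 0.231]
contact_force: [-5.4, -2.1, 11.9]
grip_width: 0.0
```

The stop is reached at z 0.0398, about 8 mm below first contact. I'll reduce to a moderate hold and check that it is steady.

Request:
{"method": "play_rows", "body": {
  "increments": [
    [0,0,0.5,0,0,0,255]
  ]
}}

```text
clock: 12.7
tcp_pos: [0.5592, 0.1888, 0.0398]
orientation: [3.127, -0.123, 0.231]
contact_force: [-4.3, -1.2, 7.3]
grip_width: 0.0001
```

```bash
python3 - <<'E'
from h import *
T=[.559,.189,.0398]
for i,n in enumerate(['wrist','top','side','wrist','wrist']):
    to(T); cap(n,f'{n}8')
to(T)
b=load('wrist8')['color'];a=load('side8')['color'][80:300,130:380]
cv2.imwrite('pics/m8.png',cv2.hconcat([cv2.resize(a,(400,352),interpolation=2),b[16:368,56:456]]))
cv2.imwrite('pics/t8c.png',load('top8')['color'])
E
```

```text
t 12.7 tcp [0.5592 0.1888 0.0398] F [-4.3 -1.2  7.3] w 0.0001 tool d mm [-0.2 -0.2  0. ] rot 0
t 12.75 tcp [0.5592 0.1888 0.0398] F [-4.4 -1.5 10.2] w -0.0 tool d mm [-0.2 -0.2 -0. ] rot 0
t 12.8 tcp [0.5592 0.1888 0.0398] F [-5.1 -0.8 10.1] w -0.0002 tool d mm [-0.2 -0.2 -0. ] rot 0
t 12.85 tcp [0.5592 0.1888 0.0398] F [-5.2 -1.3  9.4] w 0.0002 tool d mm [-0.2 -0.2 -0. ] rot 0
t 12.9 tcp [0.5592 0.1888 0.0398] F [-5.5 -1.3 10.6] w 0.0001 tool d mm [-0.2 -0.2 -0. ] rot 0
t 12.95 tcp [0.5592 0.1888 0.0398] F [-5.  -1.2 11.4] w -0.0 tool d mm [-0.2 -0.1 -0. ] rot 0
```

View pics/m8.png

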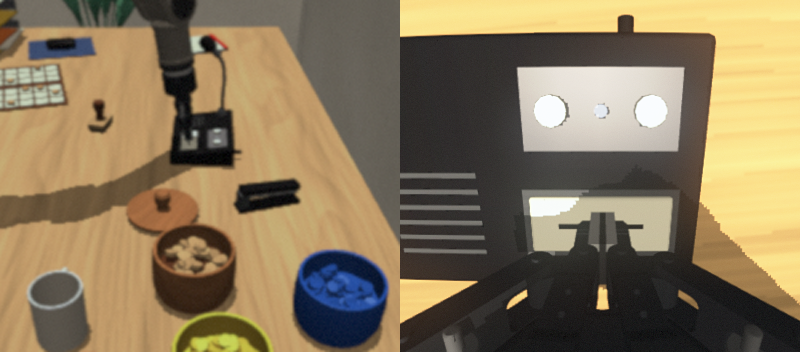

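View pics/t8c.png

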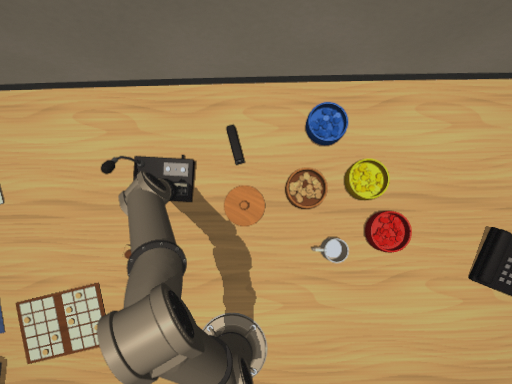

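The hold is steady: about 10 N at the stop, z constant. The lid lies flat and knob up at top-view (244,205). The tub (306,188), mug (334,250) and stapler (236,145) are unmoved, the stamp is upright, and both keys are untouched. Handing in.

```bash
python3 -c "
from h import *
to([.559,.189,.0398]);r.hand_in()"
```

```text
t 12.95 tcp [0.5592 0.1888 0.0398] F [-5.  -1.2 11.4] w -0.0 tool d mm [-0.2 -0.1 -0. ] rot 0
the job is handed in; nothing more can be done
```

The lid is off the tub and lies on bare desk, and the talk bar is held down. I handed in at 12.95 s with the arm still pressing.

- **Lid:** I lifted it by its knob, carried it level and lowered it until it touched the desk. I let go only once it was standing, near (0.49, -0.05). The last pictures show it flat and knob up.
- **Talk bar:** I pressed it with the shut fingers, square to the deck, until it stopped at a TCP height of 0.0398 m. That is about 8 mm below the bar's starting height. The push was steady at about 10–11 N upward on the tool (11–12 N in all) over the last 0.2 s. It peaked briefly at 24 N when the bar first met its stop, before I eased off.
- **Other things:** The tub, mug and stapler are in the same places in the before and after top views, and neither key was touched. The arm partly hid the stamp in the last top view. The side view shows it upright, but I did not measure its position again.
- **Disagreements:** The gripper read 30 mm on the 32 mm knob, but the grip did not slip. The camera estimates of the bar's position differed by up to about 5 mm, well within the bar's size.

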